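# Slip the last door stop into its full drawer compartment

### The arm

A 6-joint arm with a two-finger parallel gripper is mounted at the origin on the work surface. World frame = base frame: x ahead of the robot, y to its left, z up, the work surface at z = 0. Lengths are in m, angles in rad, forces in N, time in s.
With the tool pointing down it reaches from about 0.325 to 0.925 m from the base axis. Payload 3.1 kg.
Tool frame: the origin (TCP) lies between the finger pads; the fingertips stand 17 mm ahead of it and the grasp point (between the pads) lies 2 mm behind it; z points along the fingers, y is the direction in which the jaws open and shut (so a half turn about z gives the same grasp; the last joint's range is limited). The gripper opens to 85 mm and grips with 20 to 120 N. Pads are 22 mm wide; open, the fingers measure 114 mm over their backs; the gripper's body (76 mm by 85 mm) begins 54 mm behind the grasp point. The pads swing forward as they close: fully open they stand 13 mm farther back than shut.
Start: joints at [1.171, 0.217, 1.613, -0, 1.311, -0.112], TCP at [0.177, 0.599, 0.248] pointing down, gripper open.
Joint ranges: [-2.75, 2.75], [-0.78, 2.1], [0.31, 2.55], [-1.13, 4.27], [0.13, 2.63], [-2.58, 2.58]. Speed limits (rad/s): [2.79, 2.79, 3.14, 3.14, 3.14, 3.14].

### API

Orientations are given as a rotation vector (axis times angle).
In Python, from bench import arm, cams gives the robot as it stands.
- The arm moves only by the tool step_arm, never from a script. Its argument "series" is a list of rows, each an object of numbers: "x", "y", "z": the shift along the tool's x, y, z in m; "roll": the turn about the tool's z in rad; "hand": the opening in per cent of the stroke, from 0 (shut) to 100 (fully open). In form: [{"x": .., "y": .., "z": .., "roll": .., "hand": ..}, ...]. A call has 1 to 20 rows; each row is the pose to reach, as a shift and turn from the pose measured when the call began, along the tool's axes at that moment; what a row does not reach only later rows make up. A row lasts 1/12 s, in which the tool goes at most 41.7 mm and 7.16 degrees, less where a joint would pass 70% of its speed; a pose out of reach is approached as far as the arm can. A call with a gripper value outside its range is refused whole. The fingers move at their own pace and stop on an object; "newtons" is the grip in N (left out, the last holds). Time passes only in rows, so rows that repeat a pose let the fingers close. It gives the time, the measured TCP pose, the force and the opening at its end, in the units of the state.
- arm.get_state(): the state, without advancing time (a new reading comes with each control period).
- cams.get_image(name): name is "side" or "top" or "wrist"; returns the picture (480x640x3 uint8, red, green, blue); there is no depth.
- cams.get_calibration(name): a dict with "fx", "fy", "cx", "cy" (pixels), "rvec" (rotation vector, rad) and "tvec" (3), from world to camera coordinates, as OpenCV has them; the wrist camera has in their place "mount" (4x4, takes a point from camera to tool coordinates, whose origin is the TCP and whose axes are the flange's). Camera axes: x right, y down, z forward; pixel columns grow to the right and rows downward; lengths in m; the calibration is good to about 2 mm. The wrist camera is an equidistant fisheye: a pixel r from the principal point sees the ray r / f radians off the axis. A picture is of the moment at which its call begins: read the wrist's pose just before it. get_calibration takes no time and is no camera call.
- arm.hand_in(): hands the job in, once; it reports no verdict.
The state is a dict: "t": time; "joints": joint angles; "qvel": joint speeds; "tau": joint torques, N m; "ee_pos": TCP position; "ee_rot": TCP orientation; "ft_force": force on the tool from outside, world axes, zero at the start; "torque": the same for the moment, N m; "width": opening from 0.0 (shut) to 1.0 (fully open).
Only numpy, scipy, OpenCV 4.12 (cv2) and the standard library are available. Lean on these libraries where they do the work, as an engineer would, in place of code of your own. Each camera call takes 0.05 s, during which the arm holds its last target.

### The job

The spare wooden door stop stands point down in a notched block on the counter. Lift it out and put it away in the pulled-out drawer, point down between the two door stops that stand there point up, gently easing those two apart until its point is down on the compartment's floor. All three must be left standing upright in the compartment.

Things in the scene. Friction and masses are not known exactly. Their poses are not given: they have to be found in the camera images.
- spare: Loose plain wooden wedge, 90 g, point down in a notched plywood block (50 x 72 mm, 44 high; notch floor 8 mm above counter). 120 mm long (z, up to the thick end); 40 mm wide along x (parallel faces: grip these near the top); tapers in y from 44 mm thick at the top to 10 mm at its flat point. Origin: centre of the point's end. Other wood pieces nearby: a straight square block, a turned round foot.
- pocket (a point): Centre of the floor of the compartment with the two door stops, in a fixed light-wood drawer; floor 10 mm above the counter, z up. Inside, the compartment is 64 mm along x and 120 mm along y; walls 10 mm thick, tops 45 mm above this floor. Neighbouring compartments hold low heaps of screws, below the wall tops.
- left_stop: Standing door stop on the pocket's +y side: the same wooden wedge, 90 g, loose, on its thick end, point up: 120 mm tall, 40 mm wide along x, thickness along y 44 mm at the bottom, 10 mm at the top. Origin: centre of its underside, on the compartment floor. It slides easily along the floor.
- right_stop: The other standing door stop, the same, on the pocket's -y side. At the start the feet of the two are 1 to 4 mm apart and their points about 36 mm, a V-shaped mouth along y; the spare's point needs the feet eased 10 mm apart. At least 20 mm of free length along y remains then.

How it is judged:
On the way:
1. the spare door stop is lifted clear of its block (height (world z) of spare above 0.06 m), for 0.1 s.
At the end, for the whole second after the job is handed in: The spare stands point down between the other two, its point within 12 mm of the floor, 45 mm of each of them and 60 mm of the compartment's centre; the others stand on the floor (within 10 mm), within 60 mm of the centre; all are upright within 0.2 rad and at rest (0.02 m/s) (z of spare in the frame of pocket between -0.005 and 0.012 m and horizontal distance between spare and left_stop below 0.045 m and horizontal distance between spare and right_stop below 0.045 m and horizontal distance between each of spare, left_stop, right_stop and pocket below 0.06 m and angle between each of spare, left_stop, right_stop's own z axis and vertical below 0.2 rad and z of each of left_stop, right_stop in the frame of pocket below 0.01 m and linear speed of each of spare, left_stop, right_stop below 0.02 m/s); the robot touches nothing.
It fails at once if a door stop in the drawer is knocked over (tilted more than 0.6 rad) (angle between any of left_stop, right_stop's own z axis and vertical above 0.6 rad).
It fails at once if the spare is forced against a door stop in the drawer with more than 40 N (contact force between spare and left_stop above 40 N or contact force between spare and right_stop above 40 N).
It also fails if it takes over 38 s, if anything falls off the work surface, if the arm or the gripper's body presses on something with over 40 N, if the wrist force passes 120 N, or if a joint passes its speed limit or range.

## Working session

There is one attempt and no reset: what is moved stays moved. The work goes in short steps, Python scripts to look and compute and a tool call to move; the robot and the scene stay as the last step left them, time stands still between calls to the robot, and variables do not carry over. Pictures are saved under pics/ and viewed, and the job is handed in when it is done.

Besides the shell and the picture viewer there is one more tool, called after "Request:" as a command line: name --argument value ..., lists and objects as JSON in quotes. step_arm: Moves the arm, as the interface text tells. Its arguments: {"type":"object","properties":{"series":{"type":"array","items":{"type":"object","properties":{"x":{"type":"number"},"y":{"type":"number"},"z":{"type":"number"},"roll":{"type":"number"},"hand":{"type":"number"}}}},"newtons":{"type":"number"}},"required":["series"]}

```bash
mkdir -p pics; ls; python3 - <<'E'
from bench import arm,cams
import cv2
print(arm.get_state())
for n in ("side","top","wrist"):
    c=cams.get_calibration(n); print(n,c)
    cv2.imwrite(f"pics/{n}0.png",cams.get_image(n)[:,:,::-1])
E
```

```text
pics
{'t': 0.0, 'joints': array([ 1.17078653e+00,  2.17747949e-01,  1.61494812e+00,  3.51016077e-05,
        1.31128244e+00, -1.12212813e-01]), 'qvel': array([ 0.00071423,  0.00011283,  0.00102252,  0.00112002,  0.00049556,
       -0.00026603]), 'tau': array([ 2.55247587e-04, -3.96845126e+01, -3.03856337e+01, -1.08662139e-04,
        9.57877521e-03,  1.01448748e-06]), 'ee_pos': array([0.17707304, 0.59858185, 0.24696477]), 'ee_rot': array([-0.45043429, -3.10848791,  0.00361122]), 'ft_force': array([-0.33910077, -0.30520664, -0.77397154]), 'torque': array([ 0.021647  ,  0.00017292, -0.01090613]), 'width': 1.0017723279100803}
side {'fx': 510.22951149402724, 'fy': 510.22951149402724, 'cx': 321.42512210104525, 'cy': 242.04490094074248, 'rvec': array([ 0.84760772, -2.30028864,  1.34740072]), 'tvec': array([0.36425599, 0.23734084, 0.55181409])}
top {'fx': 595.1081678436866, 'fy': 595.1081678436866, 'cx': 323.68356330586454, 'cy': 242.0200587926118, 'rvec': array([ 2.11149718, -2.17010714,  0.11942887]), 'tvec': array([-0.03569368,  0.53985681,  0.85690271])}
wrist {'fx': 371.64829954431775, 'fy': 371.64829954431775, 'cx': 317.05566216818687, 'cy': 239.30045294409337, 'mount': array([[ 1.15021526e-04, -9.53276595e-01, -3.02098859e-01,
         7.65638421e-02],
       [ 9.99999673e-01, -1.32243620e-04,  7.98037561e-04,
         2.32073069e-04],
       [-8.00701175e-04, -3.02098851e-01,  9.53276268e-01,
        -1.25811523e-01],
       [ 0.00000000e+00,  0.00000000e+00,  0.00000000e+00,
         1.00000000e+00]])}
```

View pics/side0.png

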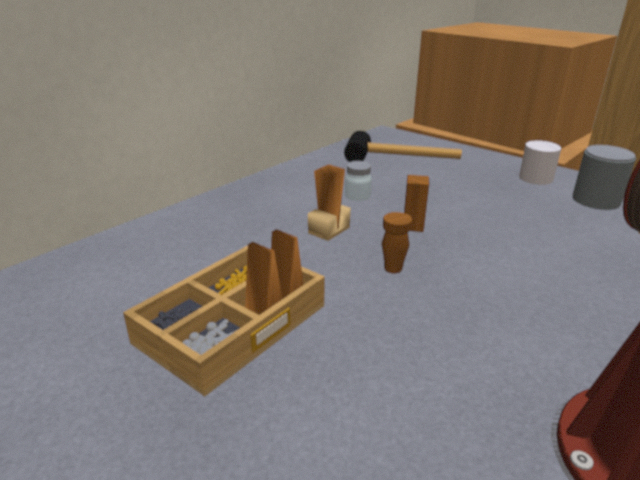

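View pics/top0.png

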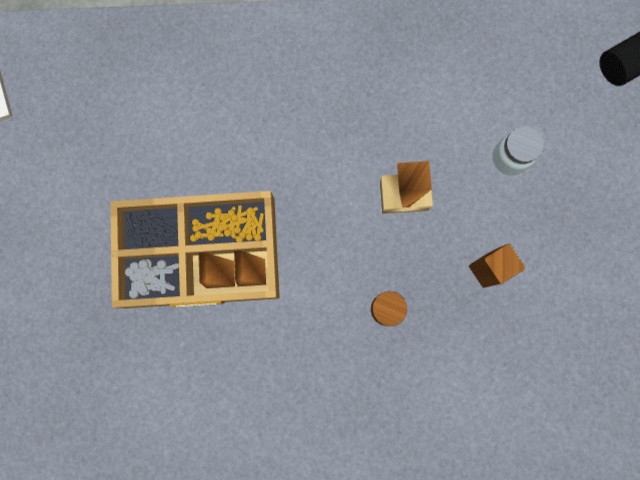

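View pics/wrist0.png

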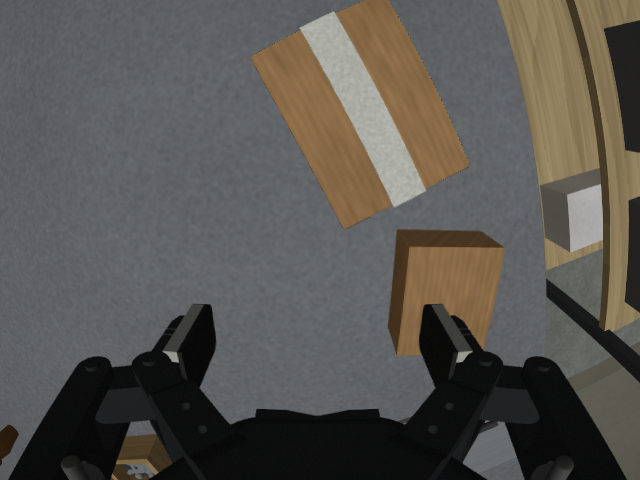

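The side view shows the drawer at about (230,310), with its two stops at (262,278) and (287,268). The spare is in its block at (329,200). In the top view the spare's top is near (414,180) and the compartment near (232,270). I'll enlarge both areas.

```bash
python3 - <<'E'
import cv2,numpy as np
t=cv2.imread("pics/top0.png"); s=cv2.imread("pics/side0.png")
f=lambda im,x,y,w,h,k:cv2.resize(im[y:y+h,x:x+w],None,fx=k,fy=k,interpolation=cv2.INTER_CUBIC)
cv2.imwrite("pics/c1.png",f(t,100,185,180,130,4.4))
cv2.imwrite("pics/c2.png",f(t,370,150,75,70,8))
cv2.imwrite("pics/c3.png",f(s,120,220,215,165,3.6))
cv2.imwrite("pics/c4.png",f(s,295,155,70,90,6.5))
E
```

```text
(no output)
```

View pics/c1.png

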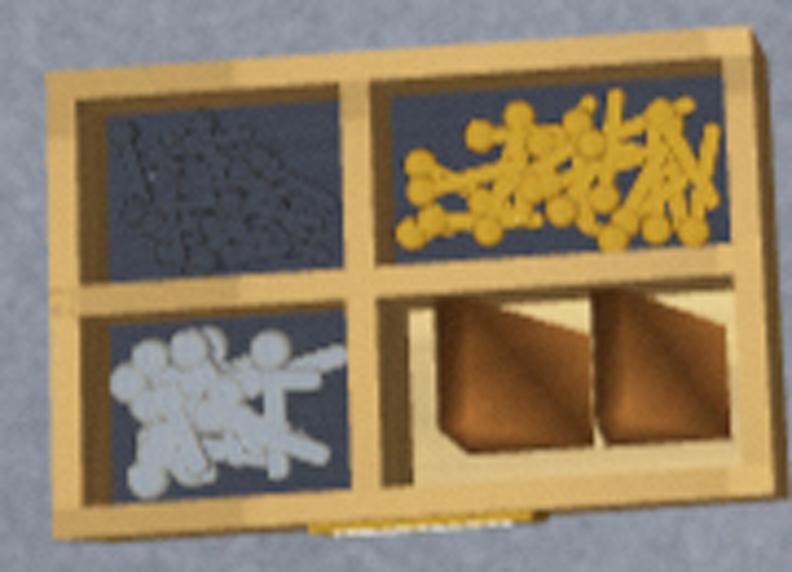

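View pics/c2.png

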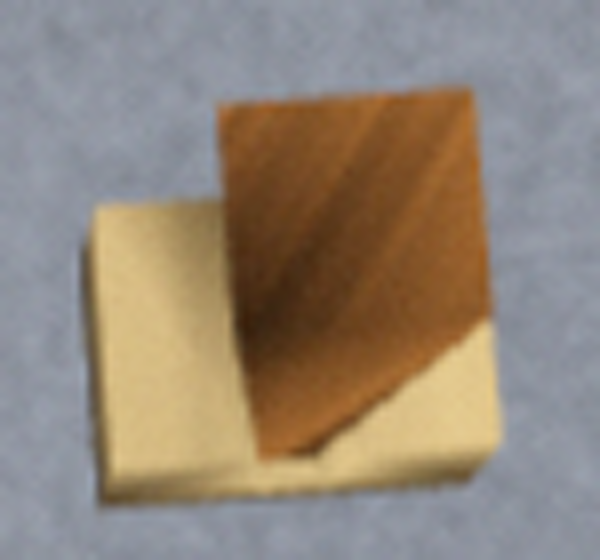

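View pics/c3.png

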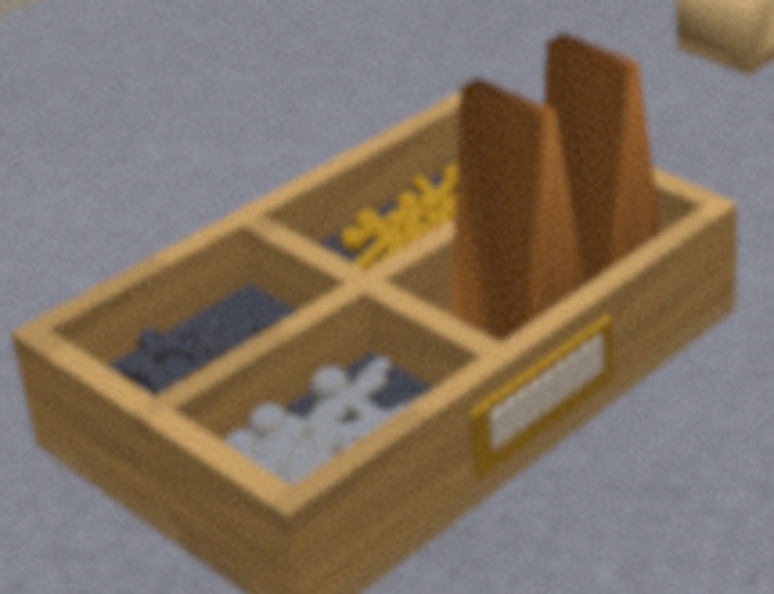

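View pics/c4.png

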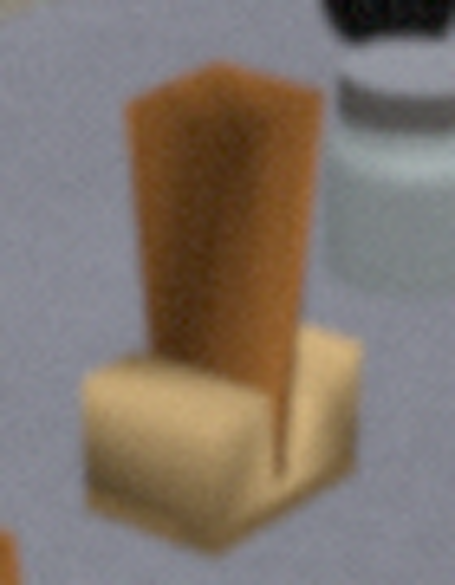

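```bash
cat > h.py <<'E'
import numpy as np,cv2
from bench import arm,cams
def cal(n):
    c=cams.get_calibration(n);R=cv2.Rodrigues(c['rvec'])[0]
    return c,R,c['tvec']
def back(n,u,v,z):
    c,R,t=cal(n);d=R.T@np.array([(u-c['cx'])/c['fx'],(v-c['cy'])/c['fy'],1]);o=-R.T@t
    return o+d*(z-o[2])/d[2]
def proj(n,P):
    c,R,t=cal(n);q=np.atleast_2d(P)@R.T+t
    return np.c_[q[:,0]/q[:,2]*c['fx']+c['cx'],q[:,1]/q[:,2]*c['fy']+c['cy']]
E
python3 - <<'E'
from h import *
np.set_printoptions(precision=4,suppress=True)
for n in("top","side"):
    c,R,t=cal(n); print(n,-R.T@t)
C1=lambda x,y:(100+(x+.5)/4.4-.5,185+(y+.5)/4.4-.5)
C2=lambda x,y:(370+x/8,150+y/8)
C3=lambda x,y:(120+x/3.6,220+y/3.6)
C4=lambda x,y:(295+x/6.5,155+y/6.5)
def show(l,n,pts,C,z):
    print(l,n)
    P=np.array([back(n,*C(*p),z) for p in pts]);print(P[:,:2], np.linalg.norm(np.diff(P,axis=0),axis=1), P.mean(0)[:2])
show("spare top","top",[(220,105),(470,90),(491,318),(238,338)],C2,.128)
show("spare top","side",[(127,103),(222,62),(321,95)],C4,.128)
show("block top","top",[(95,207),(500,445),(108,478)],C2,.044)
show("drawer outer","top",[(46,72),(752,27),(788,497),(54,540)],C1,.055)
show("drawer outer","side",[(15,335),(287,515),(736,207)],C3,.055)
show("comp inner top","top",[(378,298),(735,275),(752,470),(382,490)],C1,.055)
show("comp floor visible","top",[(412,485),(740,462),(733,290)],C1,.010)
show("stop feet L","top",[(440,428),(468,452),(594,445)],C1,.01)
show("stop feet R","top",[(603,443),(730,438)],C1,.01)
show("stopA tip","side",[(460,85),(475,80),(555,106),(540,115)],C3,.13)
show("stopB tip","side",[(547,40),(565,35),(638,62),(625,70)],C3,.13)
show("stopA tip","top",[(435,302),(440,428)],C1,.13)
show("stopB tip","top",[(590,290),(605,300)],C1,.13)
E
```

```text
top [ 0.4187 -0.0694  0.9203]
side [0.0447 0.5151 0.4755]
spare top top
[[ 0.6318 -0.1559]
 [ 0.633  -0.1984]
 [ 0.5933 -0.2   ]
 [ 0.5912 -0.1572]] [0.0426 0.0398 0.0429] [ 0.6123 -0.1779]
spare top side
[[ 0.6241 -0.1526]
 [ 0.6245 -0.1953]
 [ 0.5865 -0.1936]] [0.0428 0.0381] [ 0.6117 -0.1805]
block top top
[[ 0.6354 -0.1408]
 [ 0.5876 -0.2143]
 [ 0.5836 -0.1412]] [0.0877 0.0733] [ 0.6022 -0.1654]
drawer outer top
[[0.6073 0.2669]
 [0.6153 0.0263]
 [0.4566 0.0165]
 [0.4489 0.2606]] [0.2407 0.159  0.2442] [0.532  0.1426]
drawer outer side
[[0.5999 0.2652]
 [0.4459 0.2598]
 [0.452  0.0235]] [0.1542 0.2364] [0.4992 0.1828]
comp inner top top
[[0.5267 0.153 ]
 [0.531  0.0331]
 [0.4658 0.0283]
 [0.4625 0.1513]] [0.1199 0.0653 0.123 ] [0.4965 0.0914]
comp floor visible top
[[0.4663 0.1523]
 [0.4712 0.0375]
 [0.5315 0.0392]] [0.1148 0.0604] [0.4896 0.0763]
stop feet L top
[[0.4859 0.1425]
 [0.4772 0.1326]
 [0.4785 0.0885]] [0.0131 0.0442] [0.4805 0.1212]
stop feet R top
[[0.4791 0.0853]
 [0.4796 0.0409]] [0.0444] [0.4793 0.0631]
stopA tip side
[[0.5129 0.1152]
 [0.5115 0.1088]
 [0.4744 0.1029]
 [0.4739 0.1112]] [0.0065 0.0376 0.0083] [0.4932 0.1095]
stopB tip side
[[0.5137 0.0679]
 [0.5113 0.0602]
 [0.474  0.0576]
 [0.4735 0.0656]] [0.0081 0.0373 0.008 ] [0.4931 0.0628]
stopA tip top
[[0.5156 0.1162]
 [0.477  0.1146]] [0.0386] [0.4963 0.1154]
stopB tip top
[[0.5179 0.0686]
 [0.5147 0.0641]] [0.0056] [0.5163 0.0664]
```

```bash
cat >> h.py <<'E'
def todo(P,yang):
    """shift+roll to bring TCP to P with tool y at world angle yang (deg)"""
    s=arm.get_state();R=cv2.Rodrigues(s['ee_rot'])[0]
    d=R.T@(np.array(P)-s['ee_pos'])
    a=np.degrees(np.arctan2(R[1,1],R[0,1]))
    print('t',s['t'],'pos',s['ee_pos'].round(4),'yang',a.round(2),'f',s['ft_force'].round(1),'w',round(s['width'],3),'q',s['joints'].round(2))
    print('shift',d.round(4),'roll',np.radians(a-yang).round(4),'tilt',R[:,2].round(4))
def wproj(P,s):
    c=cams.get_calibration('wrist');R=cv2.Rodrigues(s['ee_rot'])[0]
    M=np.array(c['mount']);q=(np.atleast_2d(P)-s['ee_pos'])@R;q=(q-M[:3,3])@M[:3,:3]
    th=np.arctan2(np.hypot(q[:,0],q[:,1]),q[:,2]);ph=np.arctan2(q[:,1],q[:,0])
    return np.c_[c['cx']+c['fx']*th*np.cos(ph),c['cy']+c['fx']*th*np.sin(ph)]
def wback(u,v,z,s):
    c=cams.get_calibration('wrist');R=cv2.Rodrigues(s['ee_rot'])[0];M=np.array(c['mount'])
    a,b=u-c['cx'],v-c['cy'];r=np.hypot(a,b);th=r/c['fx']
    d=R@M[:3,:3]@np.array([np.sin(th)*a/r,np.sin(th)*b/r,np.cos(th)]);o=s['ee_pos']+R@M[:3,3]
    return o+d*(z-o[2])/d[2]
E
python3 -c "
from h import *
todo([.61,-.178,.25],2)"
```

```text
t 0.15 pos [0.1771 0.5987 0.2473] yang 73.51 f [ 0.6 -0.4 -0.8] w 0.998 q [ 1.17  0.22  1.61 -0.    1.31 -0.11]
shift [-0.6355 -0.6219 -0.0017] roll 1.2481 tilt [-7.0e-04 -1.7e-03 -1.0e+00]
```

Request:
step_arm --series '[{"x":-0.032,"y":-0.031,"z":0,"roll":0.06,"hand":100},{"x":-0.064,"y":-0.062,"z":0,"roll":0.125,"hand":100},{"x":-0.095,"y":-0.093,"z":0,"roll":0.187,"hand":100},{"x":-0.127,"y":-0.124,"z":0,"roll":0.25,"hand":100},{"x":-0.159,"y":-0.155,"z":0,"roll":0.312,"hand":100},{"x":-0.191,"y":-0.187,"z":0,"roll":0.375,"hand":100},{"x":-0.222,"y":-0.218,"z":0,"roll":0.437,"hand":100},{"x":-0.254,"y":-0.249,"z":0,"roll":0.5,"hand":100},{"x":-0.286,"y":-0.28,"z":0,"roll":0.562,"hand":100},{"x":-0.318,"y":-0.311,"z":0,"roll":0.624,"hand":100},{"x":-0.35,"y":-0.342,"z":0,"roll":0.69,"hand":100},{"x":-0.381,"y":-0.373,"z":0,"roll":0.75,"hand":100},{"x":-0.413,"y":-0.404,"z":0,"roll":0.81,"hand":100},{"x":-0.445,"y":-0.435,"z":0,"roll":0.87,"hand":100},{"x":-0.477,"y":-0.466,"z":0,"roll":0.94,"hand":100},{"x":-0.508,"y":-0.498,"z":0,"roll":1.0,"hand":100},{"x":-0.54,"y":-0.529,"z":0,"roll":1.06,"hand":100},{"x":-0.572,"y":-0.56,"z":0,"roll":1.12,"hand":100},{"x":-0.604,"y":-0.591,"z":0,"roll":1.18,"hand":100},{"x":-0.6355,"y":-0.622,"z":-0.002,"roll":1.248,"hand":100}]'

```text
t: 1.82
ee_pos: [0.5828, -0.1308, 0.2484]
ee_rot: [-2.186, -2.256, 0.003]
ft_force: [0.5, 1.6, 1.8]
width: 1.001
```

Request:
step_arm --series '[{"hand":100},{"hand":100}]'

```text
invalid input
```

```bash
python3 - <<'E'
from h import *
todo([.61,-.178,.25],2)
s=arm.get_state(); im=cams.get_image('wrist')[:,:,::-1].copy()
cv2.imwrite('pics/w1.png',im)
print(wproj([[.632,-.156,.128],[.632,-.2,.128],[.592,-.2,.128],[.592,-.157,.128]],s).round(0))
E
```

```text
t 1.8167 pos [ 0.5828 -0.1308  0.2484] yang 1.8 f [0.5 1.6 1.8] w 1.001 q [-0.34  0.16  1.68 -0.    1.3  -0.37]
shift [-0.048   0.0257 -0.0016] roll -0.0035 tilt [-0.0017 -0.0012 -1.    ]
[[383. 274.]
 [377. 326.]
 [325. 325.]
 [328. 274.]]
```

View pics/w1.png

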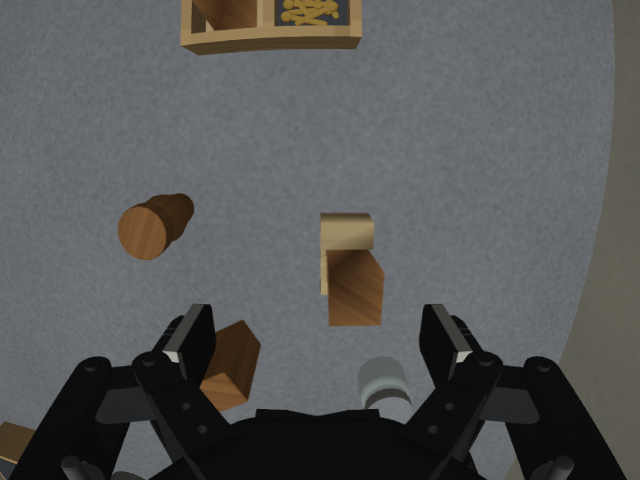

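Request:
step_arm --series '[{"x":-0.024,"y":0.014,"z":0,"roll":0,"hand":100},{"x":-0.047,"y":0.027,"z":0,"roll":-0.003,"hand":100},{"x":-0.047,"y":0.027,"z":0,"roll":-0.003,"hand":100},{"x":-0.047,"y":0.027,"z":0,"roll":-0.003,"hand":100}]'

```text
t: 2.2
ee_pos: [0.6144, -0.1852, 0.2483]
ee_rot: [2.187, 2.246, -0.007]
ft_force: [-1.2, 1.3, -0.1]
width: 1.0
```

```bash
python3 - <<'E'
from h import *
todo([.611,-.178,.113],2)
s=arm.get_state(); im=cams.get_image('wrist')[:,:,::-1].copy()
p=wproj([[.632,-.156,.128],[.632,-.2,.128],[.592,-.2,.128],[.592,-.157,.128]],s)
print(p.round(0))
x0,y0=p.mean(0).astype(int)-60
cv2.imwrite('pics/w2.png',cv2.resize(im[y0:y0+120,x0:x0+120],None,fx=5,fy=5));print(x0,y0)
E
```

```text
t 2.2 pos [ 0.6144 -0.1852  0.2483] yang 1.5 f [-1.2  1.3 -0.1] w 1.0 q [-0.4   0.25  1.57 -0.01  1.31 -0.42]
shift [ 0.0083 -0.0034  0.1353] roll -0.0087 tilt [ 0.0018 -0.0077 -1.    ]
[[343. 197.]
 [340. 258.]
 [283. 257.]
 [283. 197.]]
252 166
```

View pics/w2.png

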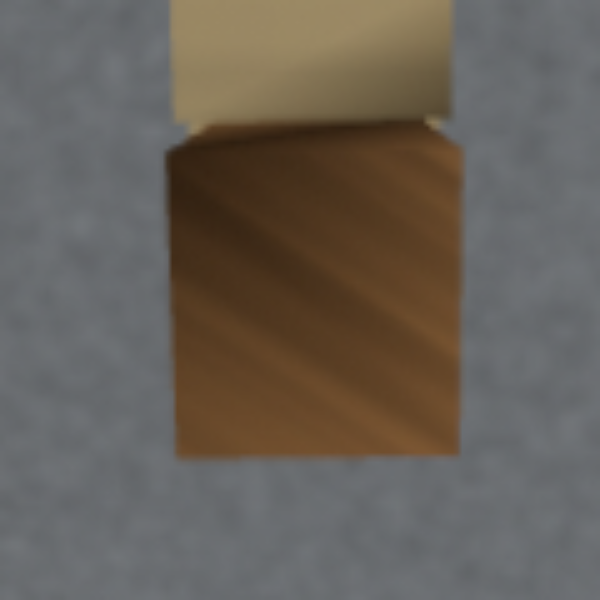

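The spare's top face shows corners at crop (168,152), (462,148), (460,455) and (178,457). The top and wrist views can now be compared.

```bash
python3 - <<'E'
from h import *
s=arm.get_state()
P=np.array([wback(252+x/5,166+y/5,.128,s)[:2] for x,y in [(168,152),(462,148),(460,455),(178,457)]])
print(P.round(4),P.mean(0).round(4))
todo([.611,-.178,.113],2)
E
```

```text
[[ 0.5929 -0.1557]
 [ 0.6325 -0.1541]
 [ 0.6344 -0.1981]
 [ 0.5945 -0.1995]] [ 0.6136 -0.1768]
t 2.25 pos [ 0.6139 -0.1841  0.2483] yang 1.57 f [-0.3  0.2 -0. ] w 1.002 q [-0.4   0.25  1.58 -0.01  1.31 -0.42]
shift [ 0.0072 -0.0029  0.1353] roll -0.0075 tilt [ 0.0015 -0.0073 -1.    ]
```

Request:
step_arm --series '[{"x":0.004,"y":-0.001,"z":0.025,"roll":-0.0075,"hand":100},{"x":0.008,"y":-0.001,"z":0.055,"roll":-0.0075,"hand":100},{"x":0.008,"y":-0.001,"z":0.085,"roll":-0.0075,"hand":100},{"x":0.008,"y":-0.001,"z":0.11,"roll":-0.0075,"hand":100},{"x":0.008,"y":-0.001,"z":0.128,"roll":-0.0075,"hand":100},{"x":0.008,"y":-0.001,"z":0.135,"roll":-0.0075,"hand":100},{"x":0.008,"y":-0.001,"z":0.135,"roll":-0.0075,"hand":100},{"x":0.008,"y":-0.001,"z":0.135,"roll":-0.0075,"hand":100},{"x":0.008,"y":-0.001,"z":0.135,"roll":-0.0075,"hand":100}]'

```text
t: 3.0
ee_pos: [0.6142, -0.1771, 0.1155]
ee_rot: [2.175, 2.254, -0.004]
ft_force: [0.2, -0.0, -0.1]
width: 1.002
```

```bash
python3 - <<'E'
from h import *
todo([.613,-.177,.113],2)
E
```

```text
t 3.0 pos [ 0.6142 -0.1771  0.1155] yang 2.03 f [ 0.2 -0.  -0.1] w 1.002 q [-0.39  0.38  1.68 -0.01  1.08 -0.42]
shift [ 0.0002 -0.0012  0.0025] roll 0.0005 tilt [ 0.0047 -0.0085 -1.    ]
```

Request:
step_arm --series '[{"x":0,"y":-0.001,"z":0.002,"roll":0,"hand":60},{"x":0,"y":-0.001,"z":0.002,"roll":0,"hand":50},{"x":0,"y":-0.001,"z":0.002,"roll":0,"hand":30},{"x":0,"y":-0.001,"z":0.002,"roll":0,"hand":30},{"x":0,"y":-0.001,"z":0.002,"roll":0,"hand":30},{"x":0,"y":-0.001,"z":0.002,"roll":0,"hand":30},{"x":0,"y":-0.001,"z":0.002,"roll":0,"hand":30},{"x":0,"y":-0.001,"z":0.002,"roll":0,"hand":30}]' --newtons 30

```text
t: 3.67
ee_pos: [0.6136, -0.1775, 0.1144]
ee_rot: [2.175, 2.253, -0.004]
ft_force: [-2.1, 0.6, 5.6]
width: 0.463
```

```bash
python3 - <<'E'
from h import *
todo([.613,-.177,.2],2)
E
```

```text
t 3.6667 pos [ 0.6136 -0.1775  0.1144] yang 2.03 f [-2.1  0.6  5.6] w 0.463 q [-0.39  0.38  1.68 -0.01  1.08 -0.42]
shift [-0.0003 -0.0001 -0.0856] roll 0.0005 tilt [ 0.0053 -0.009  -0.9999]
```

Request:
step_arm --series '[{"x":0,"y":0,"z":-0.01,"roll":0,"hand":30},{"x":0,"y":0,"z":-0.025,"roll":0,"hand":30},{"x":0,"y":0,"z":-0.04,"roll":0,"hand":30},{"x":0,"y":0,"z":-0.06,"roll":0,"hand":30},{"x":0,"y":0,"z":-0.085,"roll":0,"hand":30},{"x":0,"y":0,"z":-0.11,"roll":0,"hand":30},{"x":0,"y":0,"z":-0.135,"roll":0,"hand":30},{"x":0,"y":0,"z":-0.155,"roll":0,"hand":30},{"x":0,"y":0,"z":-0.165,"roll":0,"hand":30},{"x":0,"y":0,"z":-0.165,"roll":0,"hand":30},{"x":0,"y":0,"z":-0.165,"roll":0,"hand":30}]'

```text
t: 4.58
ee_pos: [0.6126, -0.1759, 0.2792]
ee_rot: [2.175, 2.253, -0.004]
ft_force: [0.1, 0.3, -1.7]
width: 0.465
```

```bash
python3 - <<'E'
from h import *
todo([.497,.087,.27],1.8)
cv2.imwrite('pics/s3.png',cams.get_image('side')[:,:,::-1])
E
```

```text
t 4.5833 pos [ 0.6126 -0.1759  0.2792] yang 2.03 f [ 0.1  0.3 -1.7] w 0.465 q [-0.39  0.22  1.56 -0.01  1.36 -0.42]
shift [ 0.2669 -0.1063  0.0062] roll 0.004 tilt [ 0.0055 -0.009  -0.9999]
```

View pics/s3.png

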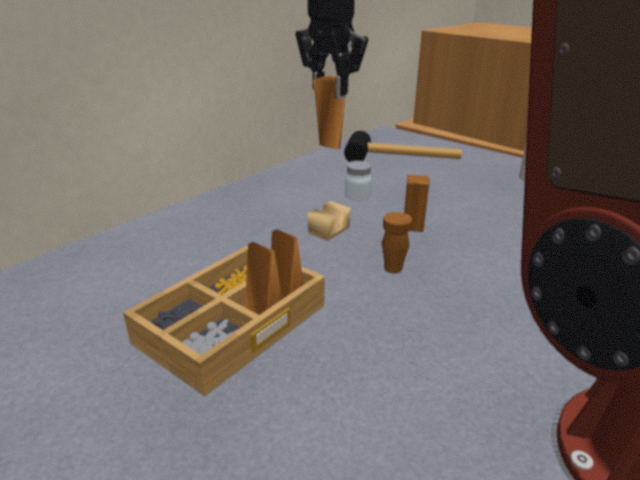

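Request:
step_arm --series '[{"x":0.01,"y":-0.004,"z":0,"roll":0,"hand":30},{"x":0.03,"y":-0.012,"z":0,"roll":0,"hand":30},{"x":0.06,"y":-0.024,"z":0,"roll":0,"hand":30},{"x":0.09,"y":-0.036,"z":0,"roll":0,"hand":30},{"x":0.12,"y":-0.048,"z":0,"roll":0,"hand":30},{"x":0.15,"y":-0.06,"z":0,"roll":0,"hand":30},{"x":0.18,"y":-0.072,"z":0,"roll":0,"hand":30},{"x":0.21,"y":-0.084,"z":0,"roll":0,"hand":30},{"x":0.235,"y":-0.094,"z":0,"roll":0,"hand":30},{"x":0.255,"y":-0.101,"z":0,"roll":0,"hand":30},{"x":0.266,"y":-0.105,"z":0,"roll":0.004,"hand":30},{"x":0.267,"y":-0.105,"z":0,"roll":0.004,"hand":30},{"x":0.267,"y":-0.105,"z":0,"roll":0.004,"hand":30},{"x":0.267,"y":-0.105,"z":0,"roll":0.004,"hand":30},{"x":0.267,"y":-0.105,"z":0,"roll":0.004,"hand":30},{"x":0.267,"y":-0.105,"z":0,"roll":0.004,"hand":30}]'

```text
t: 5.97
ee_pos: [0.4977, 0.0866, 0.2749]
ee_rot: [2.183, 2.249, -0.007]
ft_force: [-0.5, -0.0, -0.8]
width: 0.461
```

```bash
python3 - <<'E'
from h import *
todo([.498,.087,.27],1.8)
s=arm.get_state()
for n in('side','top','wrist'):cv2.imwrite(f'pics/{n}4.png',cams.get_image(n)[:,:,::-1])
a=cv2.imread('pics/side4.png')[80:330,200:340]; cv2.imwrite('pics/c5.png',cv2.resize(a,None,fx=2.4,fy=2.4,interpolation=cv2.INTER_CUBIC))
E
```

```text
t 5.9667 pos [0.4977 0.0866 0.2749] yang 1.73 f [-0.5 -0.  -0.8] w 0.461 q [ 0.04 -0.06  1.86 -0.01  1.34  0.01]
shift [0.0004 0.0003 0.0049] roll -0.0013 tilt [ 0.0025 -0.0082 -1.    ]
```

View pics/c5.png

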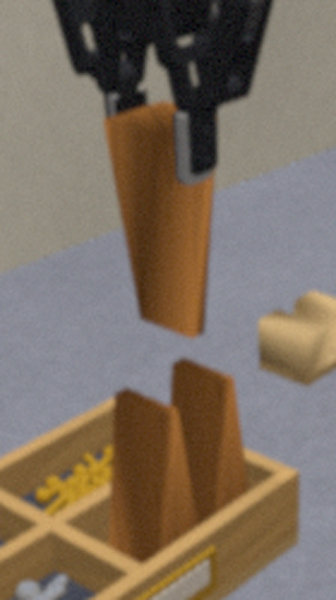

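View pics/wrist4.png

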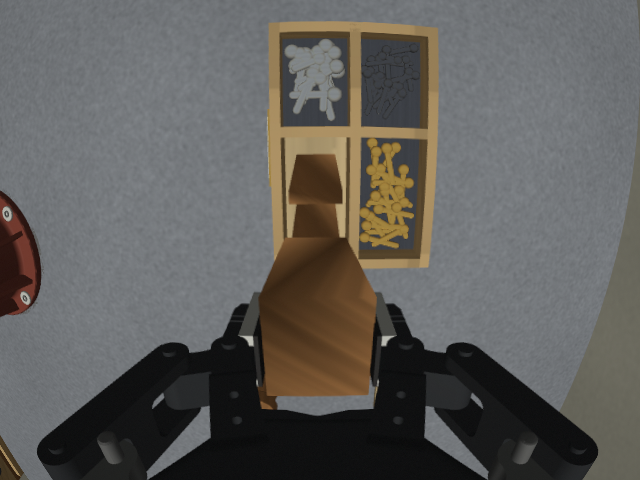

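View pics/top4.png

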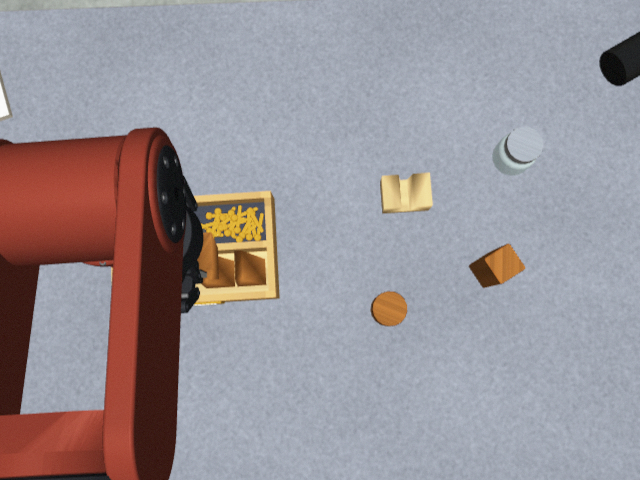

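```bash
python3 - <<'E'
from h import *
np.set_printoptions(precision=4,suppress=True)
s=arm.get_state()
C=lambda x,y:(200+x/2.4,80+y/2.4)
for l,pts,z in (("spare tip",[(140,316),(190,334),(205,329)],.1685),("A tip",[(115,395),(125,390),(182,405),(170,412)],.13),("B tip",[(172,365),(184,360),(237,377),(228,383)],.13)):
    print(l,np.array([back('side',*C(*p),z) for p in pts])[:,:2])
print("model tip corners yaw .03:"); 
for x,y in((20,5),(-20,5),(-20,-5)):
    P=s['ee_pos'][:2]+np.array([x-.03*y,y+.03*x])/1000; print(P,proj('side',[[*P,.1685]])*1-np.array([200,80]),)
# wrist
for l,u,v,z in (("A tip inner -x",290,203,.13),("A tip inner +x",341,203,.13),("A foot outer",293,155,.01),("A foot outer",338,155,.01),("spare tip +y -x",295,238,.1685),("spare tip",347,238,.1685),("comp wall -x,+y",283,138,.055),("comp wall +x+y",349,138,.055)):
    print(l,wback(u,v,z,s))
a=cv2.imread('pics/wrist4.png')[130:250,255:375]; cv2.imwrite('pics/c6.png',cv2.resize(a,None,fx=5,fy=5,interpolation=cv2.INTER_CUBIC))
E
```

```text
spare tip [[0.5155 0.09  ]
 [0.4781 0.0876]
 [0.4761 0.0777]]
A tip [[0.5108 0.1169]
 [0.5108 0.1092]
 [0.474  0.1001]
 [0.4736 0.11  ]]
B tip [[0.5119 0.0703]
 [0.511  0.0611]
 [0.4727 0.0559]
 [0.4718 0.0646]]
model tip corners yaw .03:
[0.5176 0.0924] [[ 56.0019 131.8016]]
[0.4776 0.0912] [[ 77.5284 140.1918]]
[0.4779 0.0812] [[ 82.6247 137.5641]]
A tip inner -x [0.4783 0.1051 0.13  ]
A tip inner +x [0.5162 0.1062 0.13  ]
A foot outer [0.4728 0.1303 0.01  ]
A foot outer [0.5199 0.1317 0.01  ]
spare tip +y -x [0.4843 0.0903 0.1685]
spare tip [0.5184 0.0913 0.1685]
comp wall -x,+y [0.4659 0.1501 0.055 ]
comp wall +x+y [0.5267 0.1519 0.055 ]
```

View pics/c6.png

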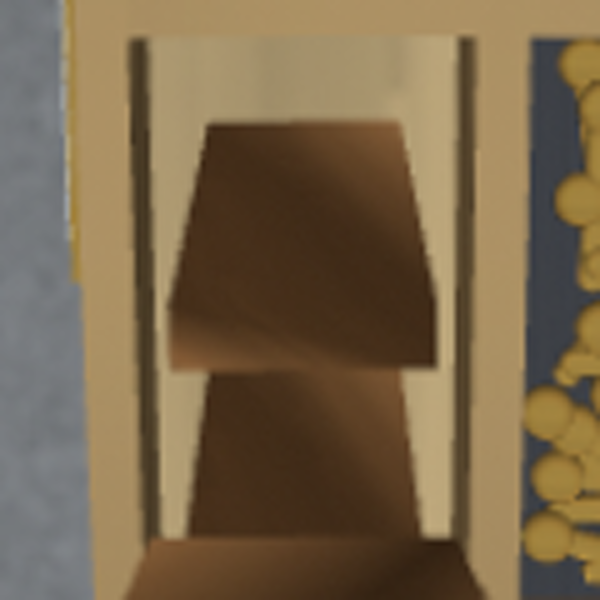

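Request:
step_arm --series '[{"x":0.002,"y":0,"z":0.005,"roll":0,"hand":30},{"x":0.002,"y":0,"z":0.015,"roll":0,"hand":30},{"x":0.002,"y":0,"z":0.025,"roll":0,"hand":30},{"x":0.002,"y":0,"z":0.035,"roll":0,"hand":30},{"x":0.0025,"y":0,"z":0.05,"roll":0,"hand":30},{"x":0.0025,"y":0,"z":0.065,"roll":0,"hand":30},{"x":0.0025,"y":0,"z":0.08,"roll":0,"hand":30},{"x":0.0025,"y":0,"z":0.095,"roll":0,"hand":30},{"x":0.003,"y":0,"z":0.11,"roll":0,"hand":30},{"x":0.003,"y":0,"z":0.118,"roll":0,"hand":30},{"x":0.003,"y":0,"z":0.12,"roll":0,"hand":30},{"x":0.003,"y":0,"z":0.12,"roll":0,"hand":30},{"x":0.003,"y":0,"z":0.12,"roll":0,"hand":30},{"x":0.003,"y":0,"z":0.12,"roll":0,"hand":30}]'

```text
t: 7.28
ee_pos: [0.4989, 0.089, 0.1562]
ee_rot: [2.181, 2.248, -0.003]
ft_force: [0.0, 0.4, -0.4]
width: 0.465
```

```bash
python3 - <<'E'
from h import *
todo([.498,.0895,.1164],1.8)
a=cams.get_image('side')[150:330,200:340,::-1]; cv2.imwrite('pics/c7.png',cv2.resize(a,None,fx=3.3,fy=3.3,interpolation=cv2.INTER_CUBIC))
E
```

```text
t 7.2833 pos [0.4989 0.089  0.1562] yang 1.73 f [ 0.   0.4 -0.4] w 0.465 q [ 0.04  0.06  1.97 -0.01  1.1   0.02]
shift [ 0.0009 -0.0011  0.0398] roll -0.0012 tilt [ 0.005  -0.0079 -1.    ]
```

View pics/c7.png

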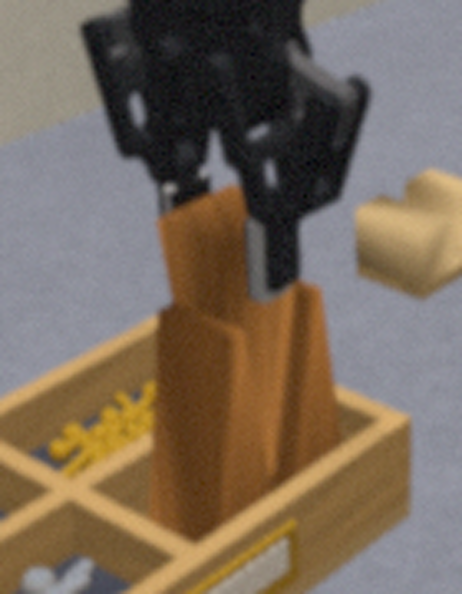

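Request:
step_arm --series '[{"x":0,"y":0,"z":0.002,"roll":0,"hand":30},{"x":0,"y":0,"z":0.004,"roll":0,"hand":30},{"x":0,"y":0,"z":0.006,"roll":0,"hand":30},{"x":0,"y":0,"z":0.008,"roll":0,"hand":30},{"x":0,"y":0,"z":0.0095,"roll":0,"hand":30},{"x":0,"y":0,"z":0.011,"roll":0,"hand":30},{"x":0,"y":0,"z":0.0125,"roll":0,"hand":30},{"x":0,"y":0,"z":0.014,"roll":0,"hand":30},{"x":0,"y":0,"z":0.0155,"roll":0,"hand":30},{"x":0,"y":0,"z":0.017,"roll":0,"hand":30},{"x":0,"y":0,"z":0.017,"roll":0,"hand":30}]'

```text
t: 8.25
ee_pos: [0.4988, 0.089, 0.1388]
ee_rot: [2.182, 2.248, -0.003]
ft_force: [1.2, -0.5, -0.8]
width: 0.457
```

Request:
step_arm --series '[{"x":0,"y":0,"z":0.0015,"roll":0,"hand":30},{"x":0,"y":0,"z":0.003,"roll":0,"hand":30},{"x":0,"y":0,"z":0.0045,"roll":0,"hand":30},{"x":0,"y":0,"z":0.006,"roll":0,"hand":30},{"x":0,"y":0,"z":0.0075,"roll":0,"hand":30},{"x":0,"y":0,"z":0.009,"roll":0,"hand":30},{"x":0,"y":0,"z":0.01,"roll":0,"hand":30},{"x":0,"y":0,"z":0.01,"roll":0,"hand":30}]'

```text
t: 8.92
ee_pos: [0.4986, 0.0891, 0.1284]
ee_rot: [2.183, 2.249, -0.003]
ft_force: [-1.2, 0.4, -1.2]
width: 0.466
```

```bash
python3 - <<'E'
from h import *
todo([.498,.0895,.1164],1.8)
a=cams.get_image('side')[150:330,200:340,::-1]; cv2.imwrite('pics/c8.png',cv2.resize(a,None,fx=3.3,fy=3.3,interpolation=cv2.INTER_CUBIC))
E
```

```text
t 8.9167 pos [0.4986 0.0891 0.1284] yang 1.71 f [-1.2  0.4 -1.2] w 0.466 q [ 0.04  0.1   1.99 -0.01  1.05  0.02]
shift [ 0.0005 -0.0006  0.012 ] roll -0.0017 tilt [ 0.004  -0.0068 -1.    ]
```

View pics/c8.png

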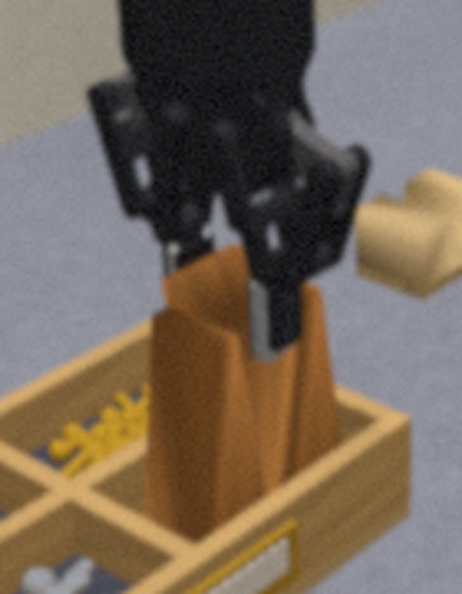

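Request:
step_arm --series '[{"x":0,"y":0,"z":0.0015,"roll":0,"hand":30},{"x":0,"y":0,"z":0.003,"roll":0,"hand":30},{"x":0,"y":0,"z":0.0045,"roll":0,"hand":30},{"x":0,"y":0,"z":0.006,"roll":0,"hand":30},{"x":0,"y":0,"z":0.007,"roll":0,"hand":30},{"x":0,"y":0,"z":0.008,"roll":0,"hand":30},{"x":0,"y":0,"z":0.009,"roll":0,"hand":30},{"x":0,"y":0,"z":0.0095,"roll":0,"hand":30},{"x":0,"y":0,"z":0.01,"roll":0,"hand":30},{"x":0,"y":0,"z":0.01,"roll":0,"hand":30}]'

```text
t: 9.8
ee_pos: [0.4986, 0.0892, 0.1184]
ee_rot: [2.183, 2.249, -0.003]
ft_force: [0.7, -1.5, 1.2]
width: 0.463
```

Request:
step_arm --series '[{"x":0,"y":0,"z":0.0005,"roll":0,"hand":30},{"x":0,"y":0,"z":0.001,"roll":0,"hand":30},{"x":0,"y":0,"z":0.0015,"roll":0,"hand":30},{"x":0,"y":0,"z":0.0015,"roll":0,"hand":30}]'

```text
t: 10.13
ee_pos: [0.4987, 0.0894, 0.1169]
ee_rot: [2.183, 2.249, -0.002]
ft_force: [1.1, -0.9, 0.7]
width: 0.464
```

```bash
python3 - <<'E'
from h import *
todo([.498,.0895,.1164],1.8)
a=cams.get_image('side')[150:330,200:340,::-1]; cv2.imwrite('pics/c9.png',cv2.resize(a,None,fx=3.3,fy=3.3,interpolation=cv2.INTER_CUBIC))
E
```

```text
t 10.1333 pos [0.4987 0.0894 0.1169] yang 1.69 f [ 1.1 -0.9  0.7] w 0.464 q [ 0.04  0.12  1.99 -0.01  1.02  0.02]
shift [ 0.0002 -0.0007  0.0005] roll -0.0019 tilt [ 0.0044 -0.006  -1.    ]
```

View pics/c9.png

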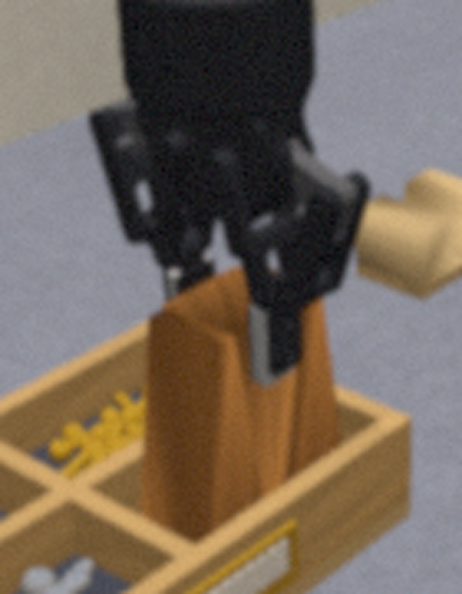

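Request:
step_arm --series '[{"x":0,"y":0,"z":0.0005,"roll":0,"hand":30},{"x":0,"y":0,"z":0.001,"roll":0,"hand":30},{"x":0,"y":0,"z":0.001,"roll":0,"hand":30}]'

```text
t: 10.43
ee_pos: [0.4988, 0.0894, 0.1164]
ee_rot: [2.183, 2.249, -0.002]
ft_force: [-0.9, -1.1, 4.8]
width: 0.463
```

Request:
step_arm --series '[{"x":0,"y":0,"z":0,"roll":0,"hand":47},{"x":0,"y":0,"z":0,"roll":0,"hand":50},{"x":0,"y":0,"z":0,"roll":0,"hand":55},{"x":0,"y":0,"z":0,"roll":0,"hand":65},{"x":0,"y":0,"z":0,"roll":0,"hand":80},{"x":0,"y":0,"z":0,"roll":0,"hand":80},{"x":0,"y":0,"z":0,"roll":0,"hand":80},{"x":0,"y":0,"z":0,"roll":0,"hand":80}]'

```text
t: 11.1
ee_pos: [0.4988, 0.0895, 0.1164]
ee_rot: [2.184, 2.249, -0.002]
ft_force: [-0.7, 0.3, -0.3]
width: 0.799
```

```bash
python3 - <<'E'
from h import *
todo([.498,.0895,.1164],1.8)
a=cams.get_image('side')[150:330,200:340,::-1]; cv2.imwrite('pics/c10.png',cv2.resize(a,None,fx=3.3,fy=3.3,interpolation=cv2.INTER_CUBIC))
E
```

```text
t 11.1 pos [0.4988 0.0895 0.1164] yang 1.69 f [-0.7  0.3 -0.3] w 0.799 q [ 0.04  0.12  1.99 -0.01  1.02  0.02]
shift [ 0.0001 -0.0008 -0.    ] roll -0.002 tilt [ 0.0042 -0.0059 -1.    ]
```

View pics/c10.png

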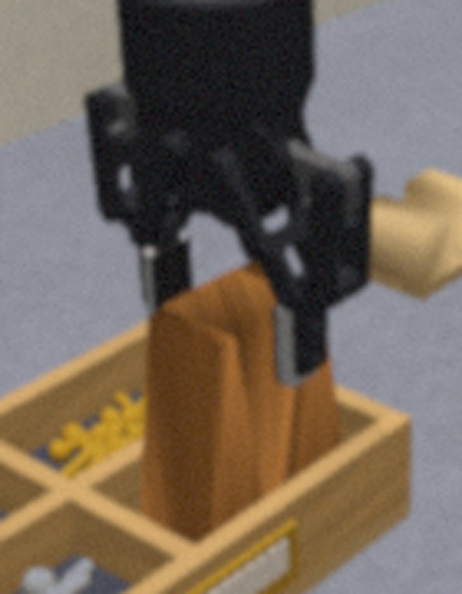

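The jaws are open, the force is about zero, and the three stops stand level with each other. Now I'll rise straight up and look again.

Request:
step_arm --series '[{"x":0,"y":0,"z":-0.005,"roll":0,"hand":80},{"x":0,"y":0,"z":-0.015,"roll":0,"hand":80},{"x":0,"y":0,"z":-0.03,"roll":0,"hand":80},{"x":0,"y":0,"z":-0.05,"roll":0,"hand":80},{"x":0,"y":0,"z":-0.075,"roll":0,"hand":80},{"x":0,"y":0,"z":-0.1,"roll":0,"hand":80},{"x":0,"y":0,"z":-0.125,"roll":0,"hand":80},{"x":0,"y":0,"z":-0.14,"roll":0,"hand":80},{"x":0,"y":0,"z":-0.15,"roll":0,"hand":80},{"x":0,"y":0,"z":-0.15,"roll":0,"hand":80},{"x":0,"y":0,"z":-0.15,"roll":0,"hand":80}]'

```text
t: 12.07
ee_pos: [0.4983, 0.0904, 0.2669]
ee_rot: [2.183, 2.248, -0.001]
ft_force: [0.3, 0.6, -0.8]
width: 0.8
```

```bash
python3 - <<'E'
from h import *
todo([.498,.0895,.1164],1.8)
a=cams.get_image('side')[220:330,200:340,::-1]; b=cams.get_image('wrist')[100:350,200:450,::-1]
cv2.imwrite('pics/c11.png',cv2.resize(a,None,fx=5,fy=5,interpolation=cv2.INTER_CUBIC))
cv2.imwrite('pics/w11.png',cv2.resize(b,None,fx=2.4,fy=2.4,interpolation=cv2.INTER_CUBIC))
E
```

```text
t 12.0667 pos [0.4983 0.0904 0.2669] yang 1.69 f [ 0.3  0.6 -0.8] w 0.8 q [ 0.04 -0.06  1.87 -0.01  1.32  0.02]
shift [ 1.000e-04 -1.100e-03  1.505e-01] roll -0.002 tilt [ 0.0053 -0.0058 -1.    ]
```

View pics/c11.png

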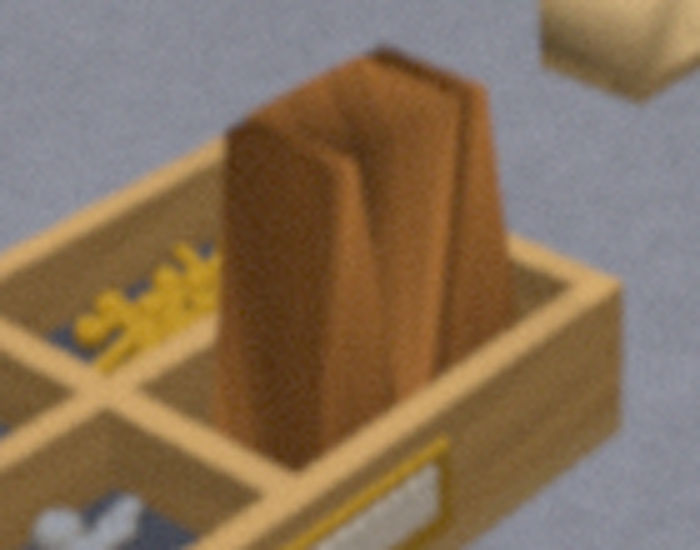

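View pics/w11.png

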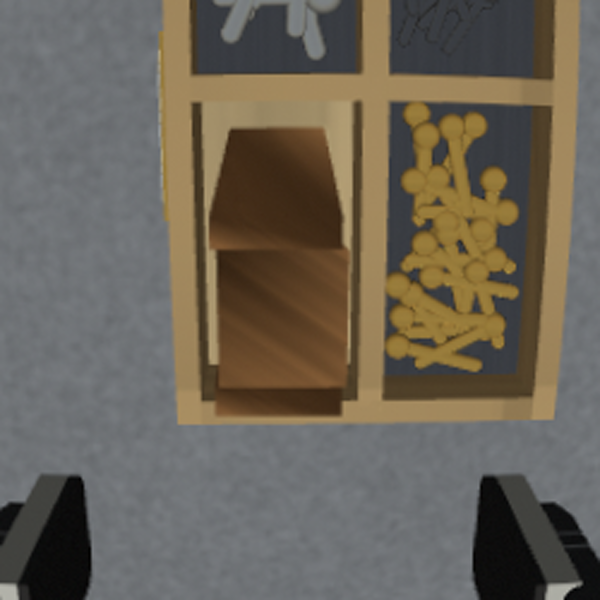

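```bash
python3 - <<'E'
from h import *
s=arm.get_state()
P=np.array([wback(200+x/2.4,100+y/2.4,.13,s)[:2] for x,y in [(218,250),(347,248),(348,388),(217,388)]])
print(P.round(4),P.mean(0).round(4),np.linalg.norm(np.roll(P,-1,0)-P,axis=1).round(4))
for l,pts,z in(("A tip",[(210,247),(343,247)],.13),("A foot",[(230,128),(323,128)],.01),("B tip outer",[(217,415),(342,413)],.13),("wall",[(192,100),(357,103)],.055)):
    print(l,np.array([wback(200+x/2.4,100+y/2.4,z,s)[:2] for x,y in pts]).round(4))
print(s['qvel'].round(3))
E
```

```text
[[0.4788 0.1103]
 [0.5173 0.112 ]
 [0.5199 0.0673]
 [0.4789 0.0661]] [0.4987 0.0889] [0.0385 0.0448 0.0411 0.0442]
A tip [[0.4764 0.1112]
 [0.5161 0.1123]]
A foot [[0.4754 0.137 ]
 [0.5149 0.1382]]
B tip outer [[0.4789 0.0569]
 [0.5185 0.0588]]
wall [[0.4634 0.1511]
 [0.5249 0.1517]]
[-0.001  0.012  0.009  0.    -0.     0.   ]
```

```bash
python3 -c "
from bench import arm
print(arm.hand_in())"
```

```text
the job is handed in; nothing more can be done
None
```

I lifted the spare out of its block, eased it down between the two standing stops until its point reached the compartment floor, and let go. I then backed the arm off 150 mm and handed in at about 12.1 s; the hand-in gives no verdict.

- **Forces:** the wrist read about 1–1.5 N or less while the stops were being eased apart. It rose to 4.8 N at the floor, at TCP height 0.1164 m, which is the height I had predicted.
- **Spare:** seen from the wrist camera after release, its top face measured about 40 x 44.5 mm, as it should at 0.13 m height. Its centre was at about (0.499, 0.089).
- **Neighbours:** the stops' centres were at about y = 0.116 and y = 0.0625, so each is about 27 mm from the spare. All three looked upright with their tops level, and all are well within 60 mm of the compartment centre at about (0.495, 0.091).
- **Disagreements:** the side camera differed from the top camera by up to about 7 mm in absolute positions, and the wrist camera from the top camera by 1–2 mm. I therefore aligned the spare to the stops by comparing them within single camera views, which gave a 2 mm correction. One small call was refused as invalid input and moved nothing.

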